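# Feel the coupling gap of a motor-and-pump set with a taper gauge

### The arm

A 6-joint arm with a two-finger parallel gripper is mounted at the origin on the work surface. World frame = base frame: x ahead of the robot, y to its left, z up, the work surface at z = 0. Lengths are in mm, angles in rad, forces in N, time in s.
With the tool pointing down it reaches from about 275 to 1000 mm from the base axis. Payload 8.4 kg.
Tool frame: the origin (TCP) lies between the finger pads; the fingertips stand 22 mm ahead of it and the grasp point (between the pads) lies 3 mm ahead of it (r.nose_length is the z of the fingertips in the tool frame, in mm); z points along the fingers, y is the line along which they close (so a half turn about z gives the same grasp; the last joint's range is limited). The gripper opens to 85 mm and grips with 20 to 120 N. Pads are 22 mm wide; open, the fingers measure 114 mm over their backs; the gripper's body (76 mm by 85 mm) begins 54 mm behind the grasp point. The pads swing forward as they close: fully open they stand 13 mm farther back than shut.
Start: joints at [-1.203, 0.353, 1.633, -0, 1.155, -0.002], TCP at [225.892, -582.753, 253.281] pointing down, gripper open.
Joint ranges: [-2.63, 2.63], [-0.92, 2.1], [0.06, 2.66], [-1.3, 4.44], [0, 2.69], [-3.02, 3.02]. Speed limits (rad/s): [2.22, 2.22, 2.79, 3.14, 3.14, 3.14].

### API

Orientations are given as [roll, pitch, yaw] about the fixed x, y, z axes, in that order (R = Rz(yaw) Ry(pitch) Rx(roll)).
In Python, from rig import r, cams gives the robot as it stands.
- The arm moves only by the shell command python3 -m handwheel FILE [FORCE], which reads ROWS from the file FILE. ROWS is 1 to 5 rows, parted by semicolons, with the numbers parted by commas; each row has 7 numbers: a rotation vector rx, ry, rz in rad, then dx, dy, dz in mm, then the opening from 0.0 (shut) to 1.0 (fully open); each row shifts and turns the commanded pose from where the row before left it, along the tool's axes as they then stand; what a row does not reach is not made up. A row lasts 1/12 s, in which the tool goes at most 41.7 mm and 0.125 rad, less where a joint would pass 70% of its speed; a pose out of reach is approached as far as the arm can. The fingers move at their own pace and stop on an object; FORCE is the grip in N (left out, the last holds). Time passes only in rows, so rows that do not move let the fingers close. It prints the time, the measured TCP pose, the force, the opening and the grip force at its end. Input that does not fit is refused with a message, and nothing moves.
- r.sense(): the state, without advancing time (a new reading comes with each control period).
- cams.grab_frame(name): name is "scene" or "top" or "wrist"; returns the picture (420x560x3 uint8, red, green, blue); there is no depth.
- cams.camera_params(name): a dict with "fx", "fy", "cx", "cy" (pixels), "rvec" (rotation vector, rad) and "tvec" (3), from world to camera coordinates, as OpenCV has them. Camera axes: x right, y down, z forward; pixel columns grow to the right and rows downward; lengths in mm; the calibration is good to about 2 mm. The wrist camera is an equidistant fisheye: a pixel r from the principal point sees the ray r / f radians off the axis. A picture is of the moment at which its call begins: read the wrist's pose just before it. camera_params takes no time and is no camera call; for the wrist camera it gives the pose at the moment of the call.
- r.sign_off(): hands the job in; it is judged then, once.
The state is a dict: "clock": time; "qpos": joint angles; "qvel": joint speeds; "joint_efforts": joint torques, N m; "eef_pos": TCP position; "tcp_rot": TCP orientation; "contact_force": force on the tool from outside, world axes, zero at the start; "wrist_torque": the same for the moment, N m; "opening": opening from 0.0 (shut) to 1.0 (fully open); "grasp_force": force on a finger pad.
Only numpy, scipy, OpenCV 4.12 (cv2) and the standard library are available. Lean on these libraries where they do the work, as an engineer would, in place of code of your own. Each camera call takes 0.05 s, during which the arm holds its last target. There are 200 camera calls.

### The job

The coupling gap of the motor-and-pump set on the bench has to be read: draw the taper gauge (flat steel wedge blade, flat rectangular black handle) up out of the wooden tool block and slide its blade straight down from the top between the two coupling discs, flat sides to the discs, until it drags snugly on both of them. Finish still holding it there, upright and with that light drag, so that the gap can be read off; do not let go. The motor is not bolted down yet, so feel for the drag gently and do not push the discs apart, and leave the other tools as they are.

Things in the scene. Friction and masses are not known exactly. Their poses are not given: they have to be found in the camera images.
- gauge: Taper gauge, loose, about 0.12 kg, upright in a slot of the block. Origin: middle of the blade's lower end (tip), at the start 10 mm above the bench; z up to the handle, x along its width, y through its thickness. Steel blade 90 mm long, 16 mm wide (10 mm at the tip end), thickness growing evenly from 2 mm at the tip to 11 mm at the handle: 1 mm per 10 mm of length, alike on both sides.
- gauge_handle (a point): Where to grip the gauge: the middle of its black, flat-sided handle, 114 mm above the blade's tip. The handle is 30 mm wide (gauge x), 20 mm thick (gauge y) and reaches from 90 to 135 mm above the tip. Gripped from above across its 20 mm thickness it is squared up by the finger pads. Axes as gauge.
- block: Fixed wooden tool block, 176 mm long (x), 60 mm wide (y), 100 mm high, origin under its centre. Three slots, 20 (x) by 14 mm (y), upright, open through, in a row at x = -60, 0, +60 mm. Gauge, screwdriver and awl stand in them in any order, handles resting on the block's top; the gauge's x and y axes lie along the block's. Its blade is clear after 95 mm of lift.
- pump_half: The pump's coupling half, fixed: upright steel disc, 72 mm diameter, flat face towards the motor, rim chamfered 2 mm. Origin: top of the disc (12 o'clock) in the plane of that face, 111 mm above the bench. y runs along the level shaft towards the motor, z up, x across the shaft, which lies 36 mm below the origin.
- motor: Motor with its coupling half, a like disc facing the pump's. Origin: top of this disc in the plane of its face, axes as pump_half; the gap is the distance between the two origins, 5 to 8 mm, different each time. The blade goes down midway between these origins. 4 kg, bolts loose: it stays put under a light touch, but slides away along the shaft if the blade is pushed down with over 13 N.
- pumpset: The whole set, fixed on a steel base 500 by 172 mm (motor and discs stand on it). Origin on the bench right under the pump disc's face, axes as pump_half. Blue pump towards -y, up to 134 mm above the bench, grey motor 120 mm wide towards +y, from 44 mm beyond its disc's face, up to 135 mm above the bench. Above the discs all is free.
- motor_disc (a point): Centre of the motor disc's face, on the shaft, 36 mm below the origin of motor. The blade touches both discs with its tip 10 x (gap - 2 mm) + 2 mm below their tops (32 to 62 mm). Rubbing on one disc alone takes up to 5 N of push, slowly growing over many mm; touching both, the push grows by 2 to 5 N per mm of travel, and a push of 6 to 10 N is a snug drag.
- screwdriver: Stubby screwdriver with a round black handle, loose, upright in the tool block, top 133 mm above its origin (about 148 mm above the bench); not to be used.
- awl: Awl with a round wooden handle, loose, upright in the tool block, top 131 mm above its origin (about 146 mm above the bench); not to be used.
- wrench: Loose steel wrench, 180 mm long, lying on the bench; a bystander. Origin at the middle of its underside.
- socket: Loose steel socket, 26 mm wide, 30 mm high, standing on the bench; a bystander.
- pliers: Loose pliers with red grips, 140 mm long, lying on the bench; a bystander.
- torch: Loose gas torch: green canister, 54 mm wide, with a brass neck, 207 mm high in all, standing behind the tool block; a bystander.
Not all that is in view belongs to the job. There is more than one size of the block; the job needs the smaller. Leave any red look-alike of the gauge alone.

How it is judged (in metres and radians):
On the way, in this order (a step that is already met when the one before it is completed fails the run):
1. the taper gauge is drawn up out of the tool block in the fingers, its tip higher than the block and the coupling discs (height (world z) of gauge above 0.112 m and contact force between the fingers and gauge above 2 N and contact force between gauge and block below 0.05 N), for 0.1 s.
2. the blade has gone down between the discs and rubs on both (contact force between gauge and pump_half above 0.5 N and contact force between gauge and motor above 0.5 N and z of gauge in the frame of pump_half below -0.02 m and x of gauge in the frame of pump_half between -0.012 and 0.012 m and y of gauge in the frame of pump_half between -0.001 and 0.01 m and angle between gauge's own z axis and vertical below 0.14 rad and angle between the y axis of gauge and the y axis of pump_half, either way round below 0.17 rad), for 0.1 s.
At the end, for the whole second after the job is handed in: Fingers hold the gauge (over 2 N) still between the discs at their top: tip at least 20 mm below the top and within 12 mm of the shaft line, upright within 8 deg, flat sides along the discs within 10 deg, pressing on each disc with over 0.5 N; motor shifted by less than 1.5 mm (all of step 2 and contact force between the fingers and gauge above 2 N and linear speed of gauge below 0.01 m/s and distance of motor from where it was at the start of the episode below 0.0015 m); the arm keeps its last pose, push and grip.
It fails at once if the coupling discs are pushed apart: the motor is shifted by more than 1.5 mm (distance of motor from where it was at the start of the episode above 0.0015 m).
It fails at once if another tool or bystander is shifted by more than 30 mm (distance of any of screwdriver, awl, wrench, socket, pliers, torch from where it was at the start of the episode above 0.03 m).
It also fails if it takes over 51 s, if anything falls off the work surface, if the arm or the gripper's body presses on something with over 40 N, if the wrist force passes 120 N, or if a joint passes its speed limit or range.

## Working session

There is one attempt and no reset: what is moved stays moved. The work goes in short steps, Python scripts to look and compute and a shell command to move; the robot and the scene stay as the last step left them, time stands still between calls to the robot, and variables do not carry over. Pictures are saved under pics/ and viewed, at most 10 in all, crops included, and the job is handed in when it is done.

```bash
ls; mkdir -p pics
python3 - <<'E'
from rig import r,cams
import cv2
for n in ("scene","top"):
    im=cams.grab_frame(n); cv2.imwrite(f"pics/{n}0.png",im[:,:,::-1])
    print(n,cams.camera_params(n))
print(r.sense())
E
```

```text
pics
scene {'fx': 396.32396083420883, 'fy': 396.32396083420883, 'cx': 274.60723376885454, 'cy': 207.11340451670353, 'rvec': array([ 2.23384479,  0.61327705, -0.29630129]), 'tvec': array([-372.78792954,  -89.89986568, 1316.65822782])}
top {'fx': 465.92036295504005, 'fy': 465.92036295504005, 'cx': 283.13108077415626, 'cy': 211.16187345746508, 'rvec': array([ 2.14238814, -2.12777616,  0.19463572]), 'tvec': array([ -48.00982914,  487.07773235, 1189.74575521])}
{'clock': 0.1, 'qpos': array([-1.20341132e+00,  3.53575074e-01,  1.63409142e+00, -2.97917043e-05,
        1.15520092e+00, -2.37740153e-03]), 'qvel': array([-0.00064511, -0.00412861, -0.00067531,  0.00148072,  0.00150523,
        0.00163612]), 'joint_efforts': array([ 1.32182482e-03, -6.06355548e+01, -3.42818499e+01,  5.22542905e-05,
        3.86002226e-03, -6.19543712e-06]), 'eef_pos': array([ 225.72594342, -582.36587137,  252.62557755]), 'tcp_rot': array([-3.14031783e+00,  2.42096773e-05,  3.69774469e-01]), 'contact_force': array([ 0.40428946, -0.27311574, -0.60853958]), 'wrist_torque': array([-0.03416828,  0.03466704, -0.04064831]), 'grasp_force': 0.0, 'opening': 0.9958607046735399}
```

View pics/scene0.png

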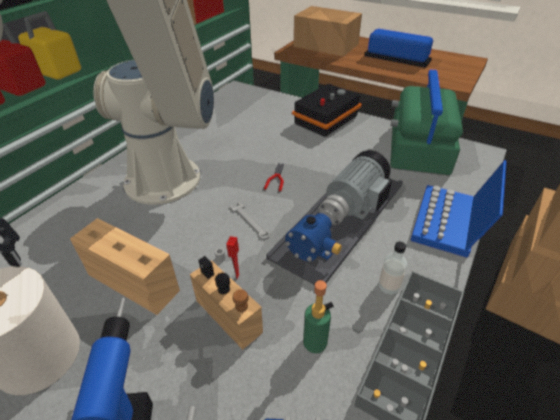

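View pics/top0.png

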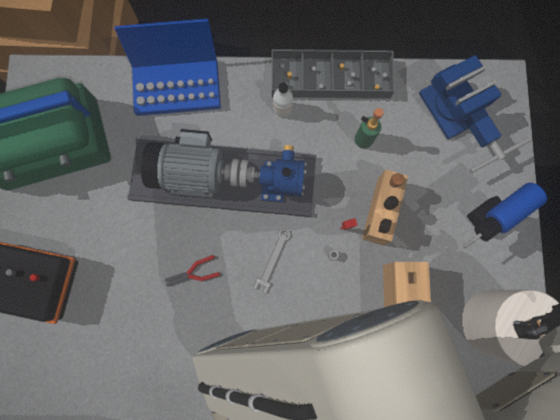

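The small block shows at about (385,207) in top and (227,300) in scene. It holds two black handles and the wooden awl. The red look-alike is beside it at (348,224), and the discs are at about (238,173). Next I'll zoom in.

Run:
```python
import cv2,numpy as np
t=cv2.imread("pics/top0.png");s=cv2.imread("pics/scene0.png")
f=lambda im,x,y,w,h:cv2.resize(im[y:y+h,x:x+w],(400,300),interpolation=cv2.INTER_CUBIC)
a=np.vstack([np.hstack([f(t,330,160,120,90),f(s,170,240,120,90)]),np.hstack([f(t,200,135,80,60),f(s,290,170,80,60)])])
cv2.imwrite("pics/c1.png",a)
```

```text
(no output)
```

View pics/c1.png

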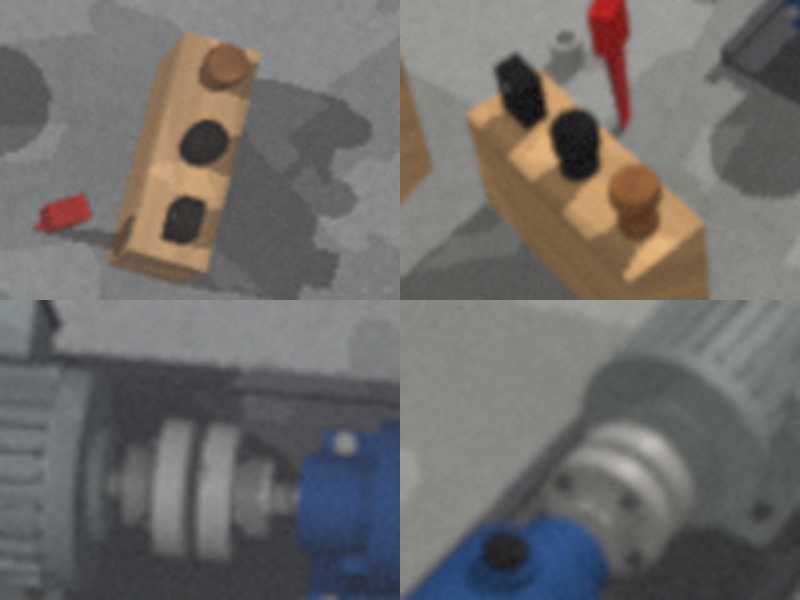

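The flat rectangular black handle, the gauge, is at about (385.5,226) in top, at the robot-side end of the block. The round screwdriver is in the middle and the awl at the far end. The coupling gap is at about (239,173). Now a coarse localisation.

```bash
cat > h.py <<'E'
from rig import r,cams
import cv2,numpy as np
from scipy.spatial.transform import Rotation as Rn
def ray(n,uv,p=None):
    p=p or cams.camera_params(n); R=cv2.Rodrigues(p["rvec"])[0]; t=p["tvec"]
    x=(uv[0]-p["cx"])/p["fx"]; y=(uv[1]-p["cy"])/p["fy"]
    if n=="wrist":
        th=np.hypot(x,y); d=np.array([np.sin(th)*x/th,np.sin(th)*y/th,np.cos(th)])
    else: d=np.array([x,y,1.])
    return -R.T@t, R.T@(d/np.linalg.norm(d))
def onz(n,uv,z,p=None):
    c,d=ray(n,uv,p); return c+d*(z-c[2])/d[2]
def tri(*rays):
    A=sum(np.eye(3)-np.outer(d,d) for c,d in rays); b=sum((np.eye(3)-np.outer(d,d))@c for c,d in rays)
    return np.linalg.solve(A,b)
def proj(n,X,p=None):
    p=p or cams.camera_params(n); c=cv2.Rodrigues(p["rvec"])[0]@X+p["tvec"]
    if n=="wrist":
        rr=np.hypot(c[0],c[1]); th=np.arctan2(rr,c[2]); q=c[:2]/rr*th
    else: q=c[:2]/c[2]
    return q*[p["fx"],p["fy"]]+[p["cx"],p["cy"]]
def toolmove(target,yaw=None):
    """mm in tool axes to world target, from sensed pose"""
    s=r.sense(); R=Rn.from_euler("xyz",s["tcp_rot"]).as_matrix()
    return R.T@(np.array(target)-s["eef_pos"])
E
python3 - <<'E'
from h import *
T=lambda x,y:(330+x*.3,160+y*.3); S=lambda x,y:(170+(x-400)*.3,240+y*.3)
D=lambda x,y:(200+x*.2,135+(y-300)*.2); E_=lambda x,y:(290+(x-400)*.2,170+(y-300)*.2)
print("gauge handle centre", onz("top",T(186,218),145), tri(ray("top",T(186,218)),ray("scene",S(520,87))))
print("screw",onz("top",T(206,140),148),"awl",onz("top",T(227,64),146))
for q in [(185,33),(260,52),(205,272)]: print("block corner",onz("top",T(*q),100))
for q in [(170,420),(225,425),(170,558),(218,562)]: print("disc rim ext z75",onz("top",D(*q),75))
print("gap mid",onz("top",D(196,490),111), onz("top",D(203,430),75),onz("top",D(193,555),75))
print("gapscene", tri(ray("top",D(196,490)),ray("scene",E_(640,448))))
for n in ("top","scene"): print(n,ray(n,(280,210)))
E
```

```text
gauge handle centre [ 436.50012029 -291.80380938  145.        ] [ 439.18564355 -294.94751096  129.54990573]
screw [ 493.56653909 -307.54474813  148.        ] awl [ 551.09779742 -325.48333726  146.        ]
block corner [ 586.7620336  -306.05003593  100.        ]
block corner [ 572.20649735 -363.29427752  100.        ]
block corner [ 402.28544113 -315.18136717  100.        ]
disc rim ext z75 [619.56668036  85.27278885  75.        ]
disc rim ext z75 [617.10603445  56.39625641  75.        ]
disc rim ext z75 [545.4267548   83.48267941  75.        ]
disc rim ext z75 [543.5044711   58.54788464  75.        ]
gap mid [572.53865652  67.60216166 111.        ] [614.29300813  67.86338649  75.        ] [547.12002274  71.59281498  75.        ]
gapscene [581.43899963  72.89590225 107.3186775 ]
top (array([ 275.37134483,  -34.41525026, 1256.19697344]), array([ 0.1744831 , -0.00158805, -0.98465889]))
scene (array([ 869.03766837, -693.80306607,  802.52884783]), array([-0.38076027,  0.636682  , -0.67056517]))
```

```bash
echo '0,0,0.12,0,0,-8,0.5;0,0,0.12,0,0,-8,0.5;0,0,0.12,0,0,-8,0.5;0,0,0.12,0,0,-8,0.5;0,0,0.12,0,0,-8,0.5' > rows.txt && python3 -m handwheel rows.txt 25; echo '0,0,0.05,0,0,0,0.5;0,0,0,0,0,0,0.5' > rows.txt && python3 -m handwheel rows.txt
python3 - <<'E'
from h import *
print(toolmove([430,-330,290]))
for n in("top","scene"):
    im=cams.grab_frame(n); cv2.imwrite(f"pics/{n}1.png",im[:,:,::-1])
    h=cv2.cvtColor(im,cv2.COLOR_RGB2HSV); m=((h[...,0]<6)|(h[...,0]>174))&(h[...,1]>150)&(h[...,2]>80)
    m=m.astype(np.uint8); k,l,st,c=cv2.connectedComponentsWithStats(m)
    print(n,[(st[i],c[i]) for i in range(1,k) if st[i,4]>40])
E
```

```text
clock: 0.52
eef_pos: [225.8, -582.5, 293.2]
tcp_rot: [-3.141, 0.001, -0.236]
contact_force: [0.5, -0.0, -0.3]
opening: 0.497
grasp_force: 0.0
clock: 0.68
eef_pos: [225.9, -582.8, 293.5]
tcp_rot: [3.141, -0.0, -0.283]
contact_force: [-0.0, -0.3, 0.2]
opening: 0.5
grasp_force: 0.0
[ 125.55612397 -299.66479594    3.42197492]
top [(array([343, 230,  21,  48, 271], dtype=int32), array([353.14391144, 260.3099631 ])), (array([188, 256,  25,  17,  42], dtype=int32), array([199.30952381, 262.57142857])), (array([189, 273,  30,   7,  51], dtype=int32), array([203.09803922, 276.37254902]))]
scene [(array([193,   0,  31,  23, 501], dtype=int32), array([206.91417166,   8.51097804])), (array([   0,   40,   45,   55, 1803], dtype=int32), array([18.02717693, 68.85024958])), (array([265, 174,  18,  17,  88], dtype=int32), array([275.05681818, 180.875     ])), (array([185, 258,  15,  13, 140], dtype=int32), array([191.69285714, 264.42857143]))]
```

Run:
```python
import cv2,numpy as np
t=cv2.imread("pics/top1.png");s=cv2.imread("pics/scene1.png")
cv2.imwrite("pics/c2.png",np.hstack([cv2.resize(t[150:350,280:480],(400,400)),cv2.resize(s[180:330,130:280],(400,400))]))
```

```text
(no output)
```

View pics/c2.png

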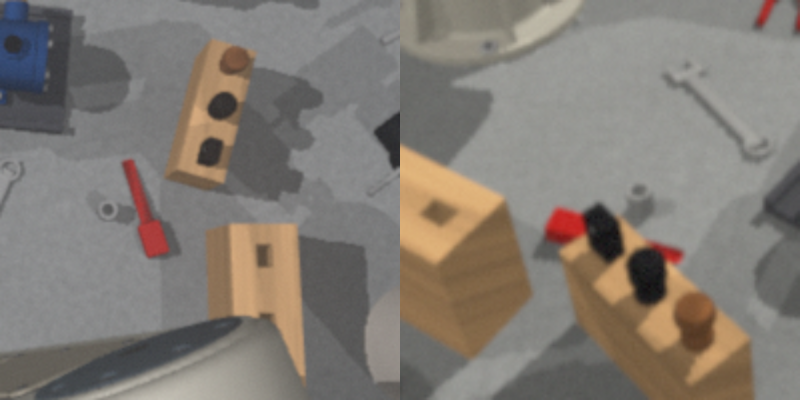

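The red look-alike was standing loose and has fallen over by itself. It now lies flat next to the block, clear of the gauge. I'll move the wrist camera over the block.

```bash
echo '0,0,0,14,-33,0,0.5;0,0,0,14,-33,0,0.5;0,0,0,14,-33,0,0.5;0,0,0,14,-33,0,0.5;0,0,0,14,-33,0,0.5' > rows.txt && python3 -m handwheel rows.txt>/dev/null; echo '0,0,0,14,-33,0,0.5;0,0,0,14,-33,0,0.5;0,0,0,14,-33,0,0.5;0,0,0,14,-33,0,0.5;0,0,0,0,0,0,0.5' > rows.txt && python3 -m handwheel rows.txt; echo '0,0,0,0,0,0,0.5;0,0,0,0,0,0,0.5' > rows.txt && python3 -m handwheel rows.txt;python3 - <<'E'
from h import *
p=cams.camera_params("wrist"); im=cams.grab_frame("wrist"); cv2.imwrite("pics/w1.png",im[:,:,::-1])
np.save("w1.npy",p,allow_pickle=True); print(p, ray("wrist",(280,211),p))
print(proj("wrist",np.array([437,-292,145.]),p),proj("wrist",np.array([578,70,111.]),p))
E
```

```text
clock: 1.62
eef_pos: [432.0, -327.9, 292.9]
tcp_rot: [-3.139, -0.0, -0.275]
contact_force: [-0.1, -0.4, -0.8]
opening: 0.501
grasp_force: 0.0
clock: 1.78
eef_pos: [428.9, -332.1, 293.0]
tcp_rot: [3.141, 0.001, -0.278]
contact_force: [-0.2, -0.3, 0.5]
opening: 0.501
grasp_force: 0.0
{'fx': 325.19226210127806, 'fy': 325.19226210127806, 'cx': 276.72146063914744, 'cy': 210.54115881792762, 'rvec': array([-1.7606582 ,  2.33282929,  0.38094844]), 'tvec': array([-201.43515288,  423.46237637,  577.42674444])} (array([ 507.38813162, -354.24904763,  412.77481313]), array([-0.30974267,  0.07806383, -0.94761042]))
[230.1502812  205.04305338] [-33.1319064  174.24056034]
```

View pics/w1.png

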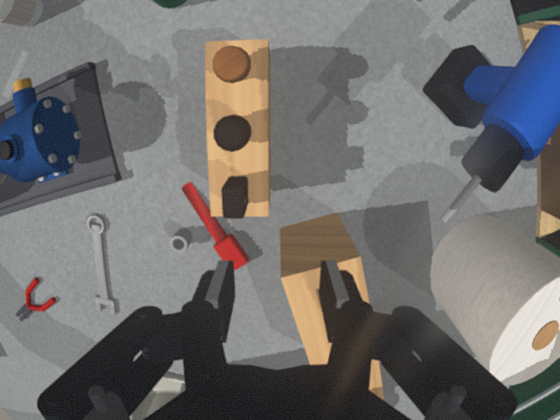

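The wrist view shows the small block at columns 206–269, rows 41–217, with the gauge's flat handle at about (235,197). The screwdriver is at (233,132) and the awl at (232,64). Next I'll measure the block by outline on its top plane.

Run:
```python
from h import *
p=np.load("w1.npy",allow_pickle=True).item(); im=cv2.imread("pics/w1.png")
roi=np.zeros(im.shape[:2],np.uint8); roi[35:222,198:276]=1
h=cv2.cvtColor(im,cv2.COLOR_BGR2HSV)
wood=((h[...,0]>5)&(h[...,0]<25)&(h[...,1]>85)&(h[...,2]>70)).astype(np.uint8)*roi
k,l,st,c=cv2.connectedComponentsWithStats(wood); i=1+np.argmax(st[1:,4]); print(st[i])
cn=max(cv2.findContours((l==i).astype(np.uint8),0,2)[0],key=len)[:,0]
P=np.array([onz("wrist",u.astype(float),100,p)[:2] for u in cn],np.float32)
rc=cv2.minAreaRect(P); print("block rect",rc, np.round(cv2.boxPoints(rc),1).tolist())
dark=(h[...,2]<70).astype(np.uint8)*roi; dark[:,:208]=0; dark[:172]=0; dark[:,262:]=0
k,l,st,c=cv2.connectedComponentsWithStats(dark); i=1+np.argmax(st[1:,4]); print(st[i],c[i])
cn=max(cv2.findContours((l==i).astype(np.uint8),0,2)[0],key=len)[:,0]
for z in(100,145):
  P=np.array([onz("wrist",u.astype(float),z,p)[:2] for u in cn],np.float32); rc=cv2.minAreaRect(P);print(z,rc,np.round(cv2.boxPoints(rc),1).tolist())
cv2.imwrite("pics/c3.png",cv2.resize(im[165:225,195:275],(800,600),interpolation=cv2.INTER_CUBIC))
```

```text
[ 205   40   65  177 9012]
block rect ((495.4178771972656, -311.25933837890625), (61.738868713378906, 175.65597534179688), 73.55106353759766) [[402.3999938964844, -316.0], [570.9000244140625, -365.70001220703125], [588.4000244140625, -306.5], [419.8999938964844, -256.79998779296875]]
[223 177  25  41 884] [234.67760181 197.11538462]
100 ((431.5543212890625, -288.54315185546875), (24.885799407958984, 42.1175422668457), 73.6072998046875) [[407.79998779296875, -294.5], [448.20001220703125, -306.3999938964844], [455.29998779296875, -282.5], [414.8999938964844, -270.70001220703125]]
145 ((442.46478271484375, -297.9964904785156), (21.3054256439209, 36.057884216308594), 73.60742950439453) [[422.20001220703125, -303.1000061035156], [456.79998779296875, -313.29998779296875], [462.79998779296875, -292.8999938964844], [428.20001220703125, -282.70001220703125]]
```

View pics/c3.png

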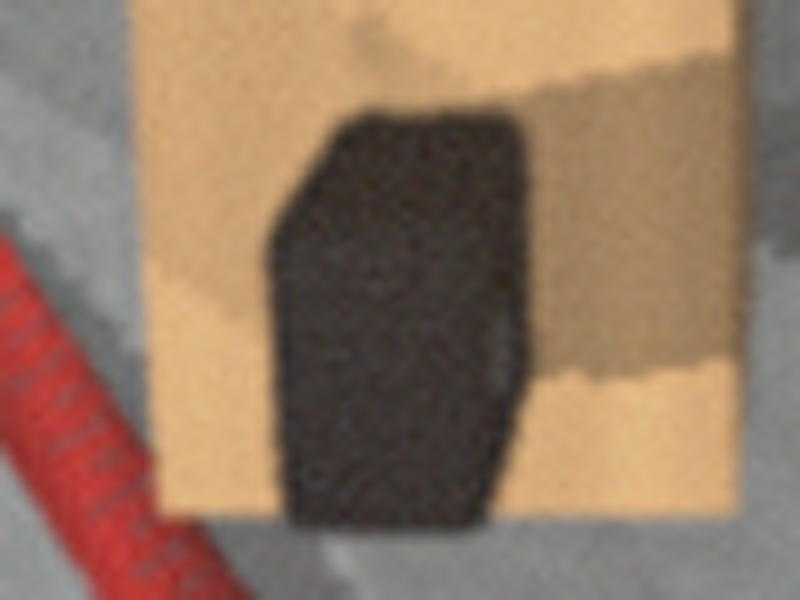

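The outline comes to 175.7 × 61.7 mm against 176 × 60, which fits. The block centre is (495.4,-311.3) with yaw -0.287. That puts the gauge at (437.9,-294.3), and the handle outline agrees.

```bash
echo '0,0,0.009,-1.8,-38.8,0,0.5;0,0,0,0,0,31,0.5;0,0,0,0,0,31,0.5;0,0,0,0,0,31,0.5;0,0,0,0,0,0,0.5' > rows.txt && python3 -m handwheel rows.txt; echo '0,0,0,0,0,0,0.5;0,0,0,0,0,0,0.5;0,0,0,0,0,0,0.5' > rows.txt && python3 -m handwheel rows.txt
python3 - <<'E'
from h import *
print(toolmove([437.9,-294.3,127]))
E
```

```text
clock: 2.25
eef_pos: [434.5, -293.4, 195.2]
tcp_rot: [-3.139, 0.008, -0.29]
contact_force: [-1.5, 0.2, 0.1]
opening: 0.499
grasp_force: 0.0
clock: 2.5
eef_pos: [438.9, -295.6, 202.2]
tcp_rot: [3.141, -0.003, -0.29]
contact_force: [0.3, -1.0, -0.1]
opening: 0.499
grasp_force: 0.0
[-1.5487715  -1.05884702 75.23977936]
```

```bash
echo '0,0,0,-1.3,-1,25,0.5;0,0,0,0,0,25,0.5;0,0,0,0,0,15,0.5;0,0,0,0,0,10,0.5;0,0,0,0,0,0,0.5' > rows.txt && python3 -m handwheel rows.txt; echo '0,0,0,0,0,0,0.5;0,0,0,0,0,0,0.5;0,0,0,0,0,0,0.1;0,0,0,0,0,0,0.1;0,0,0,0,0,0,0.1' > rows.txt && python3 -m handwheel rows.txt 40; echo '0,0,0,0,0,0,0.1;0,0,0,0,0,0,0.1;0,0,0,0,0,0,0.1' > rows.txt && python3 -m handwheel rows.txt 40
```

```text
clock: 2.92
eef_pos: [436.9, -293.1, 124.8]
tcp_rot: [-3.141, 0.001, -0.289]
contact_force: [0.2, 0.5, -0.9]
opening: 0.505
grasp_force: 0.0
clock: 3.33
eef_pos: [437.8, -293.5, 126.4]
tcp_rot: [3.141, -0.002, -0.289]
contact_force: [-0.9, -0.1, 7.0]
opening: 0.231
grasp_force: 39.1
clock: 3.58
eef_pos: [437.8, -293.5, 126.4]
tcp_rot: [3.141, -0.002, -0.289]
contact_force: [-1.5, 0.6, 6.7]
opening: 0.232
grasp_force: 39.1
```

Gripped: 0.232 of opening is about 20 mm. Now I'll draw it straight up.

```bash
echo '0,0,0,0,0,-8,0.1;0,0,0,0,0,-15,0.1;0,0,0,0,0,-15,0.1;0,0,0,0,0,-15,0.1;0,0,0,0,0,-15,0.1' > rows.txt && python3 -m handwheel rows.txt; echo '0,0,0,0,0,-15,0.1;0,0,0,0,0,-20,0.1;0,0,0,0,0,-22,0.1;0,0,0,0,0,-15,0.1;0,0,0,0,0,0,0.1' > rows.txt && python3 -m handwheel rows.txt;echo '0,0,0,0,0,0,0.1;0,0,0,0,0,0,0.1;0,0,0,0,0,0,0.1' > rows.txt && python3 -m handwheel rows.txt
python3 - <<'E'
from h import *
print(toolmove([480,0,270]))
E
```

```text
clock: 4.0
eef_pos: [437.0, -293.0, 194.5]
tcp_rot: [3.142, 0.0, -0.289]
contact_force: [0.8, 0.6, -1.2]
opening: 0.229
grasp_force: 39.3
clock: 4.42
eef_pos: [438.5, -293.9, 269.1]
tcp_rot: [3.14, -0.005, -0.289]
contact_force: [1.5, -0.2, -0.7]
opening: 0.227
grasp_force: 39.4
clock: 4.67
eef_pos: [436.5, -292.6, 264.1]
tcp_rot: [-3.141, 0.002, -0.289]
contact_force: [0.2, 0.3, -1.0]
opening: 0.228
grasp_force: 39.4
[ -41.79147903 -292.89316506   -5.61939051]
```

```bash
echo '0,0,-0.118,0,0,-10,0.1;0,0,-0.118,0,0,-10,0.1;0,0,0,3.4,-30,0,0.1;0,0,0,3.4,-34,0,0.1;0,0,0,3.4,-34,0,0.1' > rows.txt && python3 -m handwheel rows.txt>/dev/null; echo '0,0,0,3.4,-34,0,0.1;0,0,0,3.4,-34,0,0.1;0,0,0,3.4,-34,0,0.1;0,0,0,3.4,-34,0,0.1;0,0,0,3.4,-34,0,0.1' > rows.txt && python3 -m handwheel rows.txt; echo '0,0,0,3.4,-34,0,0.1;0,0,0,3.4,-34,0,0.1;0,0,0,0,-20,0,0.1;0,0,0,0,0,0,0.1;0,0,0,0,0,0,0.1' > rows.txt && python3 -m handwheel rows.txt; echo '0,0,0,0,0,0,0.1;0,0,0,0,0,0,0.1;0,0,0,0,0,0,0.1' > rows.txt && python3 -m handwheel rows.txt
python3 - <<'E'
from h import *
p=cams.camera_params("wrist"); im=cams.grab_frame("wrist"); cv2.imwrite("pics/w2.png",im[:,:,::-1])
np.save("w2.npy",p,allow_pickle=True); print(r.sense()["eef_pos"],ray("wrist",(280,211),p))
print(proj("wrist",np.array([580,70,111.]),p))
E
```

```text
clock: 5.5
eef_pos: [478.0, -25.2, 284.3]
tcp_rot: [-3.142, 0.002, -0.053]
contact_force: [0.2, -0.7, -1.5]
opening: 0.231
grasp_force: 39.6
clock: 5.92
eef_pos: [489.5, 61.4, 284.2]
tcp_rot: [3.141, 0.002, -0.051]
contact_force: [-0.2, -0.7, -1.1]
opening: 0.228
grasp_force: 39.7
clock: 6.17
eef_pos: [489.9, 59.6, 285.1]
tcp_rot: [3.141, 0.0, -0.055]
contact_force: [0.4, 0.6, -1.8]
opening: 0.231
grasp_force: 39.7
[489.96237871  59.69534767 285.17043065] (array([571.31622861,  55.46517646, 404.91703461]), array([-0.3189563 ,  0.00741028, -0.94774045]))
[259.87056348  96.83343144]
```

View pics/w2.png

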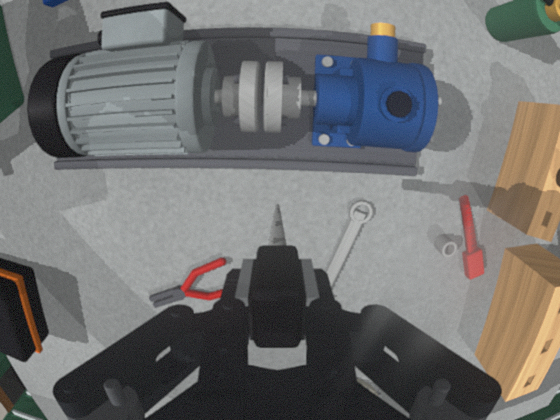

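The wrist view shows the gauge held straight with its tip at (278,206), and the coupling discs at columns 240–284, rows 60–132, with the gap at about (263,97). Next I'll take sub-pixel profiles.

Run:
```python
from h import *
p=np.load("w2.npy",allow_pickle=True).item(); s=r.sense()
im=np.mean([cams.grab_frame("wrist").astype(float) for _ in range(4)],0)
g=im.mean(2)
np.set_printoptions(linewidth=250,precision=0,suppress=True)
for v in range(60,136,6): print(v,g[v,232:292])
# base edges
big=g
for v in (40,45,160,168,172): pass
for u in range(90,400,40): print(u,g[24:50:1,u], g[150:180,u])
print(proj("wrist",s["eef_pos"]+[0,0,-117],p), s["eef_pos"],s["tcp_rot"])
cv2.imwrite("pics/w3.png",im[:,:,::-1].astype(np.uint8))
cv2.imwrite("pics/c4.png",np.hstack([cv2.resize(im[55:140,225:310,::-1],(400,400)),cv2.resize(im[195:265,245:315,::-1],(400,400))]))
```

```text
60 [67. 68. 69. 66. 69. 68. 66. 70. 67. 70. 70. 70. 77. 74. 75. 74. 76. 75. 75. 72. 74. 74. 74. 75. 72. 72. 72. 70. 69. 70. 70. 72. 73. 71. 69. 70. 72. 73. 74. 73. 72. 72. 74. 72. 73. 75. 72. 72. 73. 73. 72. 68. 69. 72. 70. 74. 84. 90. 93. 91.]
66 [ 67.  67.  67.  69.  67.  68.  68.  68.  70.  99. 135. 140. 140. 141. 140. 142. 140. 140. 139. 139. 137. 138. 138. 138. 128. 112. 104.  89.  79.  72.  68.  65.  69.  92. 139. 148. 141. 138. 139. 137. 137. 136. 138. 137. 140. 139. 140. 136. 135.
 134. 126.  91.  71.  68.  69.  69.  70.  70.  72.  71.]
72 [ 67.  70.  66.  68.  69.  67.  66.  74. 105. 149. 158. 155. 156. 156. 156. 156. 154. 156. 155. 152. 152. 156. 157. 147. 129. 112. 102.  88.  78.  75.  71.  67.  80. 123. 158. 162. 158. 157. 154. 152. 153. 153. 154. 154. 153. 155. 155. 152. 152.
 154. 140.  96.  67.  65.  70.  69.  72.  68.  68.  70.]
78 [104. 104.  99. 101.  98.  94.  92. 109. 144. 162. 165. 164. 161. 161. 160. 159. 162. 164. 163. 163. 161. 163. 161. 146. 124. 107.  94.  84.  80.  73.  69.  68.  92. 146. 166. 168. 165. 163. 162. 165. 161. 162. 163. 162. 160. 158. 160. 160.
[... 4525 characters left out ...]
33. 107. 100. 104. 105. 105.  98.  94.  93.  81.  67.  79.  96.  96.  95.  93.  94.  94.  96.  95.] [104. 104. 103. 105. 104. 106. 105. 103. 102.  95.  88.  79.  79. 100. 108. 107. 108. 107. 110. 108. 105. 117. 148. 158. 159. 159. 162. 159. 158. 154.]
370 [160. 154. 149. 150. 148. 150. 150. 149. 142. 135. 134. 115.  94.  87.  86.  87.  89.  89.  85.  87.  87.  87.  87.  87.  86.  87.] [100. 103. 100. 102. 100. 103. 102. 105. 101. 100. 100.  93.  89.  82.  77.  94. 105. 105. 107. 107. 105. 105. 104. 120. 152. 166. 164. 162. 162. 163.]
[277. 213.] [490.  60. 285.] [ 3.  0. -0.][ WARN:0@5.569] global loadsave.cpp:1063 imwrite_ Unsupported depth image for selected encoder is fallbacked to CV_8U.
```

View pics/c4.png

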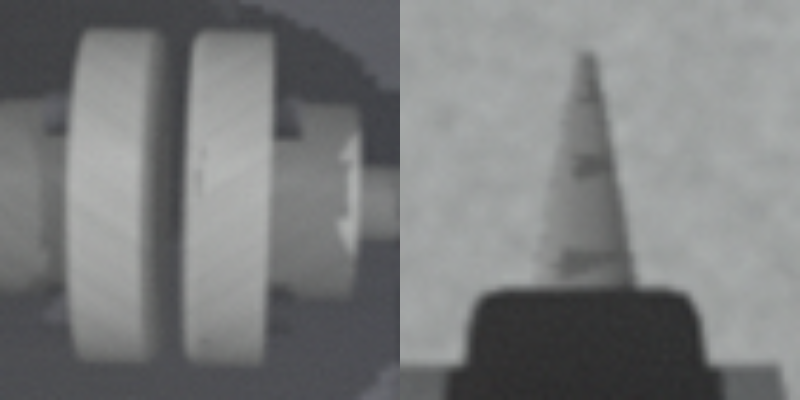

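Run:
```python
from h import *
p=np.load("w2.npy",allow_pickle=True).item(); g=cv2.imread("pics/w3.png").mean(2)
# shaft x: rim silhouette rows, near z=75..
for u in (248,275):
    col=g[55:140,u-2:u+3].mean(1); print(u,[round(float(v),0) for v in col[3:14]],[round(float(v),0) for v in col[66:82]])
    for v0,v1 in((64.5,129.5),): 
        a=onz("wrist",(u,v0),75,p);b=onz("wrist",(u,v1),75,p);print(a,b,(a+b)/2)
# per-row edges; rim height from x
def edge(v,lo,hi,lev):
    row=g[v-1:v+2].mean(0)
    for u in range(lo,hi):
        if (row[u]-lev)*(row[u+1]-lev)<=0: return u+(row[u]-lev)/(row[u]-row[u+1])
xs=580.
for rad in (36,34):
  out=[]
  for v in range(72,124,3):
    row=g[v-1:v+2].mean(0); br=row[268:278].mean(); 
    u=edge(v,261,268,(br+row[261:264].min())/2) if rad==34 else edge(v,252,258,(row[244:252].mean()+row[256])/2)
    z=105.
    for _ in range(8):
        P=onz("wrist",(u,v),z,p); z=75+np.sqrt(max(rad**2-(P[0]-xs)**2,0))
    out.append(P)
  out=np.array(out); k=np.polyfit(out[:,0]-xs,out[:,1],1); print("pump face" if rad==34 else "motor rim edge(face+2)",k,np.std(out[:,1]-np.polyval(k,out[:,0]-xs)))
print("outer edges", [onz("wrist",(u,96.5),111,p) for u in (238.8,254.5,282.4)])
# base near & far lower edges for yaw
near=[]
for u in range(90,400,10):
    c=g[150:182,u-1:u+2].mean(1); d=np.diff(c); i=np.argmax(d[10:])+10; near.append(onz("wrist",(u,150+i+.5),10,p)[:2])
near=np.array(near); k=np.polyfit(near[:,1],near[:,0],1); res=near[:,0]-np.polyval(k,near[:,1]); m=abs(res)<2; k=np.polyfit(near[m,1],near[m,0],1)
print("base near edge x(y)",k,m.sum(),"x at y=70",np.polyval(k,70))
# blade tip
print("tip at", onz("wrist",(278.3,204.5),285.2-117,p), r.sense()["eef_pos"])
```

```text
248 [68.0, 67.0, 74.0, 100.0, 119.0, 126.0, 130.0, 136.0, 140.0, 143.0, 147.0] [148.0, 145.0, 141.0, 136.0, 132.0, 128.0, 125.0, 121.0, 116.0, 109.0, 98.0, 83.0, 78.0, 78.0, 80.0, 79.0]
[614.94881839  81.64828004  75.        ] [548.70039656  85.77920503  75.        ] [581.82460747  83.71374254  75.        ]
275 [75.0, 71.0, 73.0, 89.0, 111.0, 123.0, 128.0, 133.0, 138.0, 143.0, 145.0] [147.0, 143.0, 140.0, 136.0, 132.0, 130.0, 128.0, 125.0, 120.0, 113.0, 105.0, 93.0, 81.0, 79.0, 79.0, 79.0]
[613.11863656  54.94546326  75.        ] [547.00755985  58.57513169  75.        ] [580.06309821  56.76029747  75.        ]
motor rim edge(face+2) [-7.35245939e-02  7.48058600e+01] 0.08391013045036798
pump face [-0.08329419 66.64028475] 0.04976519786805606
outer edges [array([581.69076889,  88.73007585, 111.        ]), array([580.62742188,  74.74494385, 111.        ]), array([579.13617161,  50.04742647, 111.        ])]
base near edge x(y) [8.49049774e-02 4.87682003e+02] 31 x at y=70 493.6253515395475
tip at [496.94690413  58.34337148 168.2       ] [490.05926787  60.18597883 285.35117975]
```

Pump face at y≈66.6 and motor face at y≈72.8 (at x≈580) give a gap of about 6.2 mm, within 5–8. Yaw is -0.084, and the base edge agrees. The shaft is at x≈580.5. I'll move over it and lower to just above the rims.

```bash
echo '0,0,0.028,17.4,-3.6,0,0.1;0,0,0,25,-5,0,0.1;0,0,0,25,-5,0,0.1;0,0,0,20,-4.6,0,0.1;0,0,0,0,0,0,0.1' > rows.txt && python3 -m handwheel rows.txt; echo '0,0,0,0,0,15,0.1;0,0,0,0,0,15,0.1;0,0,0,0,0,12,0.1;0,0,0,0,0,0,0.1;0,0,0,0,0,0,0.1' > rows.txt && python3 -m handwheel rows.txt; echo '0,0,0,0,0,0,0.1;0,0,0,0,0,0,0.1;0,0,0,0,0,0,0.1' > rows.txt && python3 -m handwheel rows.txt
python3 - <<'E'
from h import *
s=r.sense();p=cams.camera_params("wrist")
im=np.mean([cams.grab_frame("wrist").astype(np.float32) for _ in range(4)],0)[:,:,::-1]
np.save("w4.npy",p,allow_pickle=True); cv2.imwrite("pics/w4.png",im.astype(np.uint8))
print(s["eef_pos"],s["tcp_rot"],s["contact_force"])
print("tip pred",proj("wrist",s["eef_pos"]+[0,0,-117],p),"gap pred",proj("wrist",np.array([580.5,69.7,111.]),p))
cv2.imwrite("pics/c5.png",np.hstack([cv2.resize(im[180:260,240:320],(400,400),interpolation=cv2.INTER_CUBIC).astype(np.uint8),cv2.resize(im[100:340,160:400],(400,400)).astype(np.uint8)]))
E
```

```text
clock: 6.83
eef_pos: [582.0, 72.4, 285.2]
tcp_rot: [-3.141, -0.002, -0.081]
contact_force: [0.3, -0.8, -0.6]
opening: 0.228
grasp_force: 39.7
clock: 7.25
eef_pos: [577.9, 72.0, 242.8]
tcp_rot: [3.141, 0.002, -0.081]
contact_force: [0.4, -0.3, -0.5]
opening: 0.23
grasp_force: 39.7
clock: 7.5
eef_pos: [579.0, 72.2, 244.2]
tcp_rot: [-3.141, -0.001, -0.081]
contact_force: [0.1, 0.1, -1.1]
opening: 0.234
grasp_force: 39.7
[578.97853669  72.19178458 244.2170203 ] [-3.14130942e+00 -1.46240999e-03 -8.12309507e-02] [ 0.10776018  0.0916892  -1.14980587]
tip pred [277.20401139 213.51495366] gap pred [280.08287523 205.07755336]
```

View pics/c5.png

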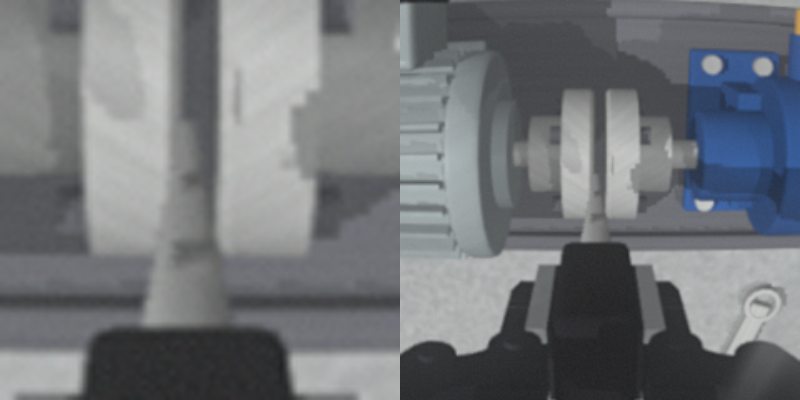

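The tip is at (277.2,204.4), inside the gap between rim edges at about 273.6 and 283.8, but slightly towards the motor. I'll take one profile to quantify the offset.

Run:
```python
from h import *
p=np.load("w4.npy",allow_pickle=True).item(); g=cv2.imread("pics/w4.png").mean(2)
np.set_printoptions(linewidth=250,precision=0,suppress=True)
for a,b in((185,190),(192,196),(197,201),(205,208),(209,212),(214,218),(222,226)): print(a,g[a:b,264:294].mean(0))
for u in (273,274,283,284): print(u,onz("wrist",(u,198),111,p),onz("wrist",(u,198),109,p))
print("tip",onz("wrist",(277.2,204.5),244.2-117,p))
```

```text
185 [173. 173. 177. 184. 186. 186. 186. 187. 187. 174. 145. 127. 105.  90.  89.  89.  90.  89.  86. 111. 168. 186. 188. 190. 191. 190. 190. 188. 188. 188.]
192 [178. 179. 177. 181. 189. 196. 195. 195. 193. 176. 146. 126. 105.  90.  88.  89.  88.  88.  87. 110. 168. 187. 186. 177. 186. 195. 194. 194. 193. 193.]
197 [172. 172. 173. 172. 175. 187. 192. 195. 193. 176. 148. 129. 105.  90.  88.  89.  88.  87.  86. 110. 169. 188. 179. 159. 179. 190. 192. 193. 192. 193.]
205 [191. 189. 189. 188. 187. 186. 186. 187. 185. 169. 143. 133. 131. 123. 111.  98.  91.  88.  90. 119. 170. 186. 186. 184. 185. 186. 187. 188. 188. 188.]
209 [183. 185. 186. 187. 188. 189. 190. 189. 188. 171. 144. 135. 132. 129. 117. 105.  94.  89.  90. 120. 168. 184. 185. 185. 186. 186. 188. 188. 188. 188.]
214 [183. 183. 181. 182. 181. 180. 180. 180. 178. 163. 146. 136. 122. 106. 100.  98.  94.  88.  94. 130. 168. 182. 182. 180. 180. 181. 181. 181. 182. 180.]
222 [170. 169. 169. 168. 170. 171. 170. 169. 155. 146. 141. 136. 133. 129. 125. 121. 114. 102. 103. 142. 166. 172. 169. 166. 167. 167. 168. 168. 167. 168.]
273 [587.  75. 111.] [586.  75. 109.]
274 [587.  74. 111.] [586.  74. 109.]
283 [586.  67. 111.] [586.  67. 109.]
284 [586.  66. 111.] [586.  66. 109.]
tip [586.  72. 127.]
```

The tip sits about 2.3 mm towards the motor from the gap's middle. I'll correct that and begin the descent.

```bash
echo '0,0,0.003,0,2.3,0,0.1;0,0,0,0,0,0,0.1;0,0,0,0,0,10,0.1;0,0,0,0,0,10,0.1;0,0,0,0,0,5,0.1' > rows.txt && python3 -m handwheel rows.txt; echo '0,0,0,0,0,5,0.1;0,0,0,0,0,5,0.1;0,0,0,0,0,0,0.1;0,0,0,0,0,0,0.1;0,0,0,0,0,0,0.1' > rows.txt && python3 -m handwheel rows.txt
python3 - <<'E'
from h import *
s=r.sense();p=cams.camera_params("wrist")
im=np.mean([cams.grab_frame("wrist").astype(np.float32) for _ in range(4)],0)[:,:,::-1]
cv2.imwrite("pics/w5.png",im.astype(np.uint8)); g=im.mean(2)
print(s["eef_pos"],s["contact_force"])
np.set_printoptions(linewidth=250,precision=0,suppress=True)
for v in range(190,240,4): print(v,g[v:v+3,262:296].mean(0))
E
```

```text
clock: 8.12
eef_pos: [577.5, 69.7, 216.3]
tcp_rot: [3.141, 0.002, -0.084]
contact_force: [1.0, -0.3, -0.6]
opening: 0.23
grasp_force: 39.7
clock: 8.53
eef_pos: [578.5, 69.9, 208.5]
tcp_rot: [-3.142, -0.0, -0.084]
contact_force: [-0.6, -0.5, -0.8]
opening: 0.232
grasp_force: 39.7
[578.54494498  69.90272311 208.46092481] [-0.57957542 -0.4819352  -0.79830092]
190 [179. 186. 188. 188. 187. 186. 186. 173. 148. 132. 125. 104.  86.  83.  85.  88.  92.  90.  95. 123. 174. 188. 189. 188. 182. 185. 190. 191. 190. 188. 187. 187. 187. 186.]
194 [178. 180. 181. 183. 185. 191. 193. 181. 152. 137. 127. 107.  95.  93.  95.  94.  95.  94.  95. 127. 178. 194. 197. 198. 196. 195. 195. 194. 194. 195. 195. 194. 193. 190.]
198 [181. 180. 180. 181. 182. 186. 191. 178. 144. 132. 126. 107.  94.  94.  94.  94.  94.  91.  94. 127. 176. 193. 198. 201. 202. 201. 202. 200. 198. 197. 196. 198. 199. 200.]
202 [187. 186. 186. 185. 185. 184. 184. 169. 137. 119. 116. 102.  94.  93.  94.  94.  93.  93.  94. 129. 179. 198. 200. 201. 203. 202. 203. 204. 206. 206. 206. 205. 204. 204.]
206 [188. 188. 188. 187. 186. 187. 18
[... 846 characters left out ...]
 [191. 192. 194. 196. 197. 198. 199. 189. 152. 136. 149. 153. 148. 142. 140. 136. 135. 131. 127. 120. 111. 115. 130. 142. 145. 145. 144. 145. 145. 145. 142. 143. 143. 144.]
230 [192. 190. 190. 190. 189. 189. 189. 183. 156. 152. 156. 152. 145. 141. 136. 132. 129. 127. 125. 119. 110. 110. 136. 155. 159. 158. 157. 158. 158. 158. 158. 159. 158. 158.]
234 [188. 187. 187. 188. 188. 188. 188. 179. 166. 159. 155. 139. 120. 108. 106. 104. 107. 111. 111. 107. 104. 107. 134. 172. 187. 187. 186. 186. 185. 185. 185. 186. 185. 187.]
238 [180. 180. 182. 182. 183. 182. 177. 169. 164. 160. 154. 150. 145. 142. 139. 137. 134. 129. 123. 118. 113. 107. 109. 140. 170. 180. 178. 179. 178. 178. 177. 179. 178. 180.]
```

The tip is inside the gap and centred, with the blade at about columns 273.5–280 between faces at about 273 and 281. I'll continue down and watch the force.

```bash
echo '0,0,0,0,0,5,0.1;0,0,0,0,0,4,0.1;0,0,0,0,0,4,0.1;0,0,0,0,0,0,0.1;0,0,0,0,0,0,0.1' > rows.txt && python3 -m handwheel rows.txt; echo '0,0,0,0,0,2,0.1;0,0,0,0,0,1,0.1;0,0,0,0,0,0,0.1;0,0,0,0,0,0,0.1;0,0,0,0,0,0,0.1' > rows.txt && python3 -m handwheel rows.txt; echo '0,0,0,0,0,1.5,0.1;0,0,0,0,0,0.5,0.1;0,0,0,0,0,0,0.1;0,0,0,0,0,0,0.1;0,0,0,0,0,0,0.1' > rows.txt && python3 -m handwheel rows.txt
```

```text
clock: 9.15
eef_pos: [578.1, 69.8, 194.7]
tcp_rot: [3.141, 0.001, -0.084]
contact_force: [0.7, -0.1, -1.7]
opening: 0.232
grasp_force: 39.7
clock: 9.57
eef_pos: [578.4, 69.9, 192.4]
tcp_rot: [-3.142, -0.0, -0.084]
contact_force: [0.1, -0.5, -1.3]
opening: 0.231
grasp_force: 39.7
clock: 9.98
eef_pos: [578.4, 69.9, 190.3]
tcp_rot: [-3.142, -0.0, -0.084]
contact_force: [-1.2, -0.4, -0.8]
opening: 0.23
grasp_force: 39.7
```

```bash
for i in 1; do echo '0,0,0,0,0,1,0.1;0,0,0,0,0,1,0.1;0,0,0,0,0,0,0.1;0,0,0,0,0,0,0.1;0,0,0,0,0,0,0.1' > rows.txt && python3 -m handwheel rows.txt | sed -n 2,4p; done; echo '0,0,0,0,0,1,0.1;0,0,0,0,0,0,0.1;0,0,0,0,0,0,0.1;0,0,0,0,0,0,0.1' > rows.txt && python3 -m handwheel rows.txt| sed -n 2,4p;echo '0,0,0,0,0,1,0.1;0,0,0,0,0,0,0.1;0,0,0,0,0,0,0.1;0,0,0,0,0,0,0.1' > rows.txt && python3 -m handwheel rows.txt| sed -n 2,4p
```

```text
eef_pos: [578.3, 69.9, 188.2]
tcp_rot: [3.142, 0.0, -0.084]
contact_force: [0.5, -1.3, -1.3]
eef_pos: [578.4, 69.9, 187.3]
tcp_rot: [3.142, 0.0, -0.084]
contact_force: [0.4, -0.1, -0.7]
eef_pos: [578.3, 69.9, 186.2]
tcp_rot: [3.142, 0.0, -0.084]
contact_force: [-0.5, 0.1, -1.1]
```

```bash
echo '0,0,0,0,0,1,0.1;0,0,0,0,0,0,0.1;0,0,0,0,0,0,0.1;0,0,0,0,0,0,0.1' > rows.txt && python3 -m handwheel rows.txt| sed -n 2,4p;echo '0,0,0,0,0,1,0.1;0,0,0,0,0,0,0.1;0,0,0,0,0,0,0.1;0,0,0,0,0,0,0.1' > rows.txt && python3 -m handwheel rows.txt| sed -n 2,4p;echo '0,0,0,0,0,1,0.1;0,0,0,0,0,0,0.1;0,0,0,0,0,0,0.1;0,0,0,0,0,0,0.1' > rows.txt && python3 -m handwheel rows.txt| sed -n 2,4p
```

```text
eef_pos: [578.3, 69.9, 185.3]
tcp_rot: [3.142, 0.0, -0.084]
contact_force: [-0.7, 0.1, -1.3]
eef_pos: [578.4, 69.9, 184.3]
tcp_rot: [-3.142, 0.0, -0.084]
contact_force: [-0.7, -0.5, -2.0]
eef_pos: [578.3, 69.9, 183.3]
tcp_rot: [-3.142, 0.0, -0.084]
contact_force: [0.2, 0.1, -0.5]
```

```bash
echo '0,0,0,0,0,1,0.1;0,0,0,0,0,0,0.1;0,0,0,0,0,0,0.1;0,0,0,0,0,0,0.1' > rows.txt && python3 -m handwheel rows.txt| sed -n 2,4p;echo '0,0,0,0,0,1,0.1;0,0,0,0,0,0,0.1;0,0,0,0,0,0,0.1;0,0,0,0,0,0,0.1' > rows.txt && python3 -m handwheel rows.txt| sed -n 2,4p;echo '0,0,0,0,0,1,0.1;0,0,0,0,0,0,0.1;0,0,0,0,0,0,0.1;0,0,0,0,0,0,0.1' > rows.txt && python3 -m handwheel rows.txt| sed -n 2,4p
```

```text
eef_pos: [578.4, 69.9, 182.3]
tcp_rot: [-3.141, 0.0, -0.084]
contact_force: [0.8, 1.0, -1.8]
eef_pos: [578.4, 70.0, 181.3]
tcp_rot: [-3.141, -0.0, -0.084]
contact_force: [1.0, 1.7, -2.1]
eef_pos: [578.4, 70.0, 180.2]
tcp_rot: [-3.141, -0.0, -0.084]
contact_force: [0.4, 1.1, -1.1]
```

A slight +y force shows the blade is just starting to rub the pump disc, so I'll shift it a little towards the motor and continue.

```bash
echo '0,0,0,0,-0.3,0.5,0.1;0,0,0,0,0,0.5,0.1;0,0,0,0,0,0,0.1;0,0,0,0,0,0,0.1' > rows.txt && python3 -m handwheel rows.txt| sed -n 2,4p;echo '0,0,0,0,0,1,0.1;0,0,0,0,0,0,0.1;0,0,0,0,0,0,0.1;0,0,0,0,0,0,0.1' > rows.txt && python3 -m handwheel rows.txt| sed -n 2,4p;echo '0,0,0,0,0,1,0.1;0,0,0,0,0,0,0.1;0,0,0,0,0,0,0.1;0,0,0,0,0,0,0.1' > rows.txt && python3 -m handwheel rows.txt| sed -n 2,4p
```

```text
eef_pos: [578.4, 70.0, 179.3]
tcp_rot: [3.141, -0.0, -0.084]
contact_force: [-0.3, 0.0, -0.2]
eef_pos: [578.5, 70.0, 178.4]
tcp_rot: [3.141, -0.0, -0.084]
contact_force: [0.2, -0.3, 3.5]
eef_pos: [578.6, 70.1, 177.6]
tcp_rot: [3.141, -0.001, -0.084]
contact_force: [-0.5, -0.9, 4.6]
```

Both discs are touching now, with little side force and the push rising. From here I'll go in half-millimetre steps.

```bash
echo '0,0,0,0,0,0,0.1;0,0,0,0,0,0,0.1' > rows.txt && python3 -m handwheel rows.txt| sed -n 2,4p;echo '0,0,0,0,0,0.4,0.1;0,0,0,0,0,0,0.1;0,0,0,0,0,0,0.1;0,0,0,0,0,0,0.1' > rows.txt && python3 -m handwheel rows.txt| sed -n 2,4p; echo '0,0,0,0,0,0,0.1' > rows.txt && python3 -m handwheel rows.txt| sed -n 2,4p;echo '0,0,0,0,0,0,0.1' > rows.txt && python3 -m handwheel rows.txt| sed -n 2,4p
```

```text
eef_pos: [578.7, 70.1, 177.7]
tcp_rot: [3.141, -0.001, -0.084]
contact_force: [-0.1, -0.8, 5.4]
eef_pos: [578.7, 70.1, 177.5]
tcp_rot: [3.142, -0.001, -0.084]
contact_force: [-1.0, -1.0, 8.2]
eef_pos: [578.7, 70.1, 177.5]
tcp_rot: [3.142, -0.001, -0.084]
contact_force: [-1.2, -1.7, 7.1]
eef_pos: [578.7, 70.0, 177.5]
tcp_rot: [3.141, -0.001, -0.084]
contact_force: [-1.9, -1.0, 7.7]
```

The push is steady at about 8–9 N counting the gauge's weight, balanced on both discs, with the gauge upright. Tip depth is about 50 mm. I'll hand it in.

```bash
echo '0,0,0,0,0,0,0.1;0,0,0,0,0,0,0.1;0,0,0,0,0,0,0.1' > rows.txt && python3 -m handwheel rows.txt; python3 -c "
from rig import r
print(r.sign_off())"
```

```text
clock: 14.98
eef_pos: [578.7, 70.1, 177.5]
tcp_rot: [3.141, -0.001, -0.084]
contact_force: [-0.7, -1.2, 7.1]
opening: 0.229
grasp_force: 41.1
the job is handed in; nothing more can be done
None
```

I handed the job in at about 15 s with the taper gauge still held upright between the discs, its tip about 50 mm below their tops and a steady drag of about 8 N on both (gap roughly 6.5–7 mm); the hand-in gave no verdict, and I did not measure the motor's shift directly.

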